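# Flip the tag on the laser marking fixture

## Task

Turn the flat metal tag on the marking fixture over so that its blue face is up, without grasping or picking it up: with the fingertips push it along the bed until it tips up and leans against the slanted back stop, then push its upper end back over, towards the robot, so that it falls onto its other face. Leave it lying flat on the black bed inside the white frame, and do not disturb the other things on the table.

Things in the scene. Friction and masses are not known exactly. Their poses are not given: they have to be found in the camera images.
- fixture: Fixed marking fixture: black flat bed, top 12 mm above the table; origin at table level, bed from x -145 to +125 mm, y -135 to +135 mm of it. Its x axis points from the robot's side towards the back stop. A painted white frame (no height) marks the field x -97 to +50 mm, y -67 to +67 mm; the foot of the back stop closes its fourth side.
- stop: Back stop fixed on the bed, origin and axes as the fixture's. Its slippery orange front starts at the bed (point stop_toe) and slopes up and away from the robot at 60 degrees from level to the top edge (point stop_top). 130 mm wide (y -65 to +65 mm); upright back at x = +88 mm. A tag pushed fully home rests on it unaided at 60 degrees, its rear edge at the toe, 34 mm of it above the stop.
- stop_toe (a point): Middle of the foot of the stop's sloping front, on the bed, at fixture x +50 mm, 12 mm above the table
- stop_top (a point): Middle of the stop's top edge, at fixture x +73 mm, 40 mm above the bed, 52 mm above the table
- tag: Loose rigid metal tag, 80 mm (its x) by 60 mm (its y) by 5 mm thick, about 65 g, four small black holes. One face bare aluminium, the other blue. It starts flat on the bed with the bare face up. Origin: centre of the blue face; its z axis leaves the bare face, so z points up at the start and down when flipped; at the start its x axis points roughly at the stop.
- tag_mid (a point): Centre of the tag, in the middle of its thickness
- tag_near (a point): Middle of the tag's edge at its -x end (the edge towards the robot at the start)
- tag_far (a point): Middle of the tag's edge at its +x end (the edge towards the stop at the start)
- tag_left (a point): Middle of the tag's +y side edge
- tag_right (a point): Middle of the tag's -y side edge
- fitting: On the bed beside the tag, on one side of the fixture: brass pipe fitting standing upright, 31 mm across, 42 mm tall, origin at the centre of its underside; bystander, leave it alone
- sleeve: On the bed beside the tag, on the other side: yellow plastic sleeve standing upright, 28 mm across, 50 mm tall, origin at the centre of its underside; bystander, leave it alone
- driver: Loose screwdriver lying on the table to one side, about 200 mm long; bystander
- jar: Loose jar with an orange cap standing on the table to one side, 56 mm across, 75 mm tall; bystander
- stock0: In the grey tray: brass pipe fitting standing upright, 31 mm across, 42 mm tall, origin at the centre of its underside; bystander, leave it alone
- stock1: In the grey tray: brass pipe fitting standing upright, 31 mm across, 42 mm tall, origin at the centre of its underside; bystander, leave it alone
- stock2: In the grey tray: brass pipe fitting standing upright, 31 mm across, 42 mm tall, origin at the centre of its underside; bystander, leave it alone
There are look-alikes about, which are no part of the job. What is meant by the tag is not brown, pink or turquoise, and is the smaller of those in its own colour.

How it is judged (in metres and radians):
On the way:
1. the tag leans steeply against the back stop (50 to 75 degrees from level) with its robot-side edge down on the bed (angle between tag's own z axis and vertical between 0.87 and 1.31 rad and contact force between tag and stop above 0.03 N and z of tag_near in the frame of fixture below 0.027 m), for 0.2 s.
At the end, for the whole second after the job is handed in: The tag lies at rest, blue face up, flat on the bed (within 6 degrees), inside the white frame: its centre at fixture x -60 to +20 mm, y within 45 mm of the middle (angle between tag's own z axis and vertical above 3.04 rad and x of tag_mid in the frame of fixture between -0.06 and 0.02 m and y of tag_mid in the frame of fixture between -0.045 and 0.045 m and z of tag_mid in the frame of fixture between 0.011 and 0.019 m and linear speed of tag below 0.01 m/s and angular speed of tag below 0.1 rad/s); the robot touches nothing.
It fails at once if the tag is lifted: all four of its edges are more than 20 mm above the bed (z of each of tag_near, tag_far, tag_left, tag_right in the frame of fixture above 0.032 m).
It fails at once if a bystander is moved by more than 15 mm (distance of any of fitting, sleeve, driver, jar, stock0, stock1, stock2 from where it was at the start of the episode above 0.015 m).
It also fails if it takes over 54 s, if anything falls off the work surface, if the arm or the gripper's body presses on something with over 40 N, if the wrist force passes 120 N, or if a joint passes its speed limit or range.

## Robot

A 6-joint arm with a two-finger parallel gripper is mounted at the origin on the work surface. World frame = base frame: x ahead of the robot, y to its left, z up, the work surface at z = 0. Lengths are in mm, angles in degrees, forces in N, time in s.
With the tool pointing down it reaches from about 300 to 750 mm from the base axis. Payload 8.5 kg.
Tool frame: the origin (TCP) lies between the finger pads; the fingertips stand 25 mm ahead of it and the grasp point (between the pads) lies 6 mm ahead of it (bot.nose_length is the distance from the TCP to the fingertips, in mm); z points along the fingers, y is the line along which they close (so a half turn about z gives the same grasp; the last joint's range is limited). The gripper opens to 85 mm and grips with 20 to 120 N. Pads are 22 mm wide; open, the fingers measure 114 mm over their backs; the gripper's body (76 mm by 85 mm) begins 54 mm behind the grasp point. The pads swing forward as they close: fully open they stand 13 mm farther back than shut.
Start: joints at [53.784, 21.807, 74.336, -0, 83.858, -12.336], TCP at [222.649, 502.899, 218.322] pointing down, gripper open.
Joint ranges: [-178.18, 178.18], [-50.72, 133.34], [12.68, 142.11], [-81.47, 261.47], [9.98, 163.14], [-165.26, 165.26]. Speed limits (degrees/s): [136.94, 136.94, 180, 180, 180, 180].

## Interface

Orientations are given as [roll, pitch, yaw] about the fixed x, y, z axes, in that order (R = Rz(yaw) Ry(pitch) Rx(roll)).
In Python, from bench import bot gives the robot as it stands.
- The arm moves only by the tool jog_arm, never from a script. Its argument "steps" is text: rows parted by semicolons, each of 7 numbers parted by spaces: the shift along the tool's x, y, z in m, then the turn, a rotation vector about the tool's x, y, z in rad, then the closure, from 0 (fully open) to 1 (shut). A call has 1 to 5 rows; each row is the pose to reach, as a shift and turn from the pose commanded when the call began, along the tool's axes at that moment; what a row does not reach only later rows make up. A row lasts 1/8 s, in which the tool goes at most 62.5 mm and 10.7 degrees, less where a joint would pass 70% of its speed; a pose out of reach is approached as far as the arm can. A call with a gripper value outside its range is refused whole. The fingers move at their own pace and stop on an object; "squeeze" is the grip in N (left out, the last holds). Time passes only in rows, so rows that repeat a pose let the fingers close. It gives the time, the measured TCP pose, the force, the opening and the grip force at its end, in the units of the state.
- bot.read_state(): the state, without advancing time (a new reading comes with each control period).
- bot.grab_frame(name): name is "side" or "top" or "wrist"; returns the picture (384x512x3 uint8, red, green, blue); there is no depth.
- bot.camera_info(name): a dict with "camera_matrix" (3x3 intrinsics, pixels), "D" ([k1, k2, p1, p2, k3] as OpenCV has them; the pictures are not rectified), "T" (4x4, takes a point from camera to world coordinates). Camera axes: x right, y up, looking along -z (the intrinsics and any distortion apply to the point x, -y, -z); pixel columns grow to the right and rows downward; lengths in mm; the calibration is good to about 2 mm. A picture is of the moment at which its call begins: read the wrist's pose just before it. camera_info takes no time and is no camera call; for the wrist camera it gives the pose at the moment of the call.
- bot.job_done(): hands the job in; it is judged then, once.
Trained networks look in the newest picture that a camera, given by its name, has taken for a name from the list of things; names that differ only in an ending like _2 or _b are one class to them, and where a whole thing is asked for, a point or a joint stands for the part that bears it (a point fixed in the world has none). Each returns a list of dicts, best first, with "p" (0 to 1); they miss things now and then, are a little off and sometimes report something else, mostly with a low value. They report only what shows in the picture. A call takes as long as a camera call. They do not tell look-alikes from the thing itself.
- bot.trace(camera, name): "pixels" (384x512 bool, what is visible of it) and "uv" ([column, row] in pixels, amid what is visible of it).
The state is a dict: "clock": time; "joints": joint angles; "joint_velocities": joint speeds; "joint_efforts": joint torques, N m; "tcp_pos": TCP position; "tool_rot": TCP orientation; "force": force on the tool from outside, world axes, zero at the start; "torque": the same for the moment, N m; "grip_width": finger opening in mm; "grip_force": force on a finger pad.
Only numpy, scipy, OpenCV 4.12 (cv2) and the standard library are available. Lean on these libraries where they do the work, as an engineer would, in place of code of your own. Each camera call takes 0.05 s, during which the arm holds its last target. There are 200 camera calls.

## Working session

There is one attempt and no reset: what is moved stays moved. The work goes in short steps, Python scripts to look and compute and a tool call to move; the robot and the scene stay as the last step left them, time stands still between calls to the robot, and variables do not carry over. Pictures are saved under pics/ and viewed, at most 10 in all, crops included, and the job is handed in when it is done.

Besides the shell and the picture viewer there is one more tool, called after "Call:" in YAML: its name, and indented under it one key for each argument. jog_arm: Moves the arm, as the interface text tells. Its arguments: {"type":"object","properties":{"steps":{"type":"string"},"squeeze":{"type":"number"}},"required":["steps"]}

```bash
mkdir -p pics; ls; cat > h.py <<'E'
import numpy as np,cv2
from bench import bot
def snap(c,fn=None):
    im=bot.grab_frame(c)
    if fn: cv2.imwrite('pics/'+fn,im[:,:,::-1])
    return im
def ray(c,uv):
    i=bot.camera_info(c);K=np.array(i['camera_matrix']);T=np.array(i['T'])
    p=cv2.undistortPoints(np.array(uv,float).reshape(-1,1,2),K,np.array(i['D'],float)).reshape(-1,2)
    d=np.c_[p[:,0],-p[:,1],-np.ones(len(p))]@T[:3,:3].T
    return T[:3,3],d
def onz(c,uv,z):
    o,d=ray(c,uv);return o+d*((z-o[2])/d[:,2])[:,None]
E
python3 - <<'E'
from h import *
s=bot.read_state();print(s['clock'],s['tcp_pos'],s['tool_rot'])
t=snap('top');sd=snap('side')
cv2.imwrite('pics/a.png',np.vstack([cv2.resize(np.hstack([t,sd]),(800,300))])[:,:,::-1]);cv2.imwrite('pics/top.png',cv2.resize(t,(800,600))[:,:,::-1])
for c in('top','side'):
  print(c,np.round(bot.camera_info(c)['T'],2).tolist())
for n in('tag','stop','fitting','sleeve','fixture'):
  for r in bot.trace('top',n): 
    m=r['pixels'].astype(np.uint8);print(n,r['p'],r['uv'],m.sum(),np.round(onz('top',[r['uv']],17 if n=='tag' else 12),1),cv2.boxPoints(cv2.minAreaRect(cv2.findNonZero(m))).round().tolist())
E
```

```text
pics
0.0 [222.45756481 502.6647217  217.70688519] [-1.79919209e+02 -1.93650327e-02  1.56121962e+02]
top [[-0.02, 1.0, -0.04, 496.39], [-1.0, -0.01, 0.03, 75.1], [0.03, 0.04, 1.0, 1205.83], [0.0, 0.0, 0.0, 1.0]]
side [[-0.9, 0.22, -0.38, 87.49], [-0.44, -0.44, 0.78, 969.83], [0.0, 0.87, 0.5, 666.17], [0.0, 0.0, 0.0, 1.0]]
tag 0.84 [381.5, 172.5] 987 [[ 611.7 -315.    17. ]] [[358.0, 174.0], [374.0, 151.0], [405.0, 173.0], [389.0, 196.0]]
tag 0.83 [355.7, 274.6] 532 [[ 314.3 -230.7   17. ]] [[340.0, 281.0], [355.0, 258.0], [373.0, 270.0], [358.0, 293.0]]
tag 0.77 [272.1, 114.5] 525 [[786.3   5.3  17. ]] [[256.0, 122.0], [259.0, 102.0], [286.0, 105.0], [284.0, 125.0]]
tag 0.72 [300.8, 205.7] 563 [[517.7 -73.4  17. ]] [[288.0, 215.0], [295.0, 188.0], [315.0, 194.0], [308.0, 220.0]]
tag 0.7 [211.1, 197.8] 1020 [[544.5 186.   17. ]] [[197.0, 176.0], [225.0, 176.0], [225.0, 212.0], [197.0, 212.0]]
stop 0.69 [304.8, 166.8] 661 [[631.5 -88.2  12. ]] [[280.0, 174.0], [281.0, 159.0], [327.0, 163.0], [326.0, 177.0]]
fitting 0.51 [262.3, 195.0] 100 [[550.6  37.7  12. ]] [[260.0, 191.0], [270.0, 191.0], [270.0, 201.0], [260.0, 201.0]]
sleeve 0.56 [337.8, 203.8] 91 [[ 521.6 -183.2   12. ]] [[333.0, 200.0], [344.0, 200.0], [344.0, 208.0], [333.0, 208.0]]
sleeve 0.42 [403.5, 242.2] 413 [[ 404.8 -377.9   12. ]] [[390.0, 231.0], [415.0, 231.0], [415.0, 250.0], [390.0, 250.0]]
fixture 0.73 [302.1, 188.0] 7914 [[569.4 -78.9  12. ]] [[250.0, 239.0], [257.0, 145.0], [351.0, 152.0], [344.0, 247.0]]
fixture 0.25 [299.6, 206.9] 572 [[514.3 -70.5  12. ]] [[287.0, 215.0], [294.0, 188.0], [315.0, 193.0], [308.0, 221.0]]
fixture 0.23 [339.7, 204.9] 71 [[ 518.3 -188.7   12. ]] [[332.0, 203.0], [340.0, 198.0], [344.0, 206.0], [335.0, 210.0]]
```

View pics/top.png

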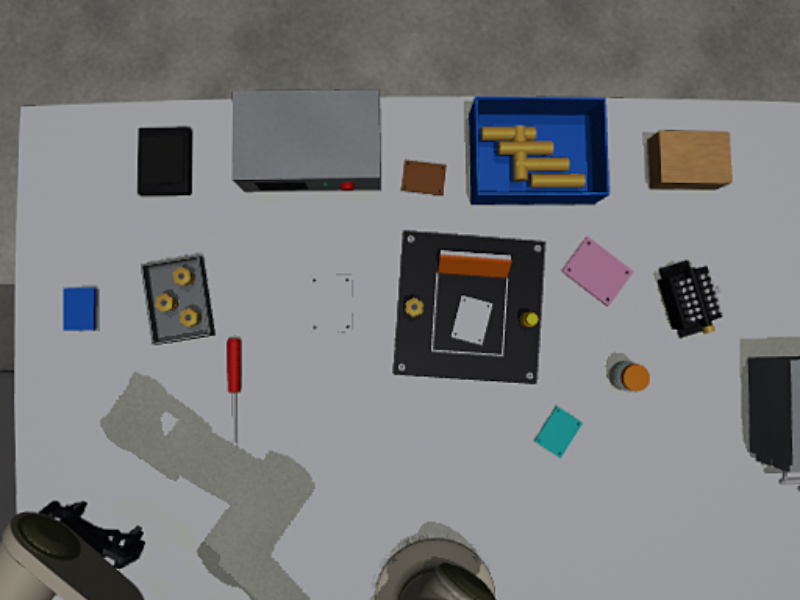

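View pics/a.png

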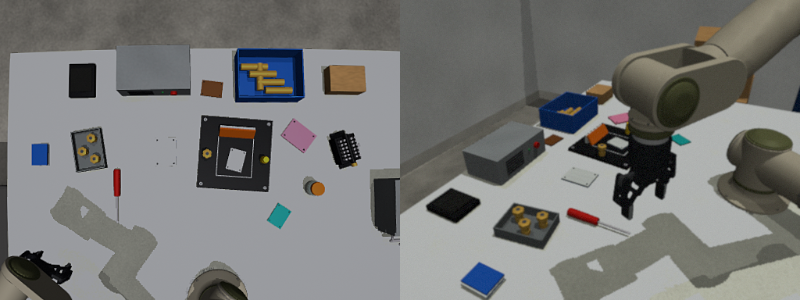

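The top picture shows the black fixture at about (470,307) with the orange stop above it, and brass and yellow bystanders at (414,307) and (530,319). Bare aluminium candidates (800 px scale): one on the fixture at (471,320), and a larger one on the table at (332,303), about 1020 px against 563. The smaller one on the fixture fits the description. I'll confirm it in a crop and measure its pose.

```bash
python3 - <<'E'
from h import *
t=snap('top')
cv2.imwrite('pics/crop.png',cv2.resize(t[135:260,180:375],None,fx=4,fy=4,interpolation=cv2.INTER_CUBIC)[:,:,::-1])
from scipy.optimize import least_squares
for n in('fixture','tag'):
  for r in bot.trace('top',n):
    if not(290<r['uv'][0]<310 and 180<r['uv'][1]<215):continue
    m=r['pixels'].astype(np.uint8)
    c=max(cv2.findContours(m,0,1)[0],key=cv2.contourArea)
    w=onz('top',c.reshape(-1,2),12 if n=='fixture' else 17)[:,:2]
    rc=cv2.minAreaRect(w.astype(np.float32));print(n,r['p'],rc)
s=t.astype(int);m=(s[:,:,0]>110)&(abs(s[:,:,0]-s[:,:,2])<30);m[:, :287]=0;m[:,316:]=0;m[:187]=0;m[222:]=0
# tag by brightness
n,l,st,ce=cv2.connectedComponentsWithStats(m.astype(np.uint8))
for i in range(1,n):
  if st[i,4]>20:
    c=cv2.findContours((l==i).astype(np.uint8),0,1)[0][0].reshape(-1,2)
    print(st[i],ce[i],onz('top',[ce[i]],17),cv2.minAreaRect(onz('top',c,17)[:,:2].astype(np.float32)))
g=(s[:,:,0]>s[:,:,2]+60)&(s[:,:,1]<s[:,:,0]*.6);g[:,:275]=0;g[:,335:]=0;g[:155]=0;g[185:]=0
c=np.argwhere(g)[:,::-1];b=[(x,c[c[:,0]==x,1].max()+.5) for x in np.unique(c[:,0])];b=onz('top',b,12);print('toe',b[::6].round(1).tolist())
E
```

```text
fixture 0.63 ((545.3223266601562, -73.37165832519531), (274.6917419433594, 274.3475646972656), 85.7303695678711)
tag 0.8 ((521.3709106445312, -75.2958984375), (61.78645324707031, 80.40634155273438), 73.96766662597656)
[289 189  26  32 555] [301.53333333 204.38018018] [[521.46978491 -75.65756657  17.        ]] ((521.638671875, -75.61915588378906), (59.69731521606445, 79.78478240966797), 74.13716125488281)
toe [[612.7, -15.0, 12.0], [609.5, -32.5, 12.0], [609.3, -50.1, 12.0], [606.2, -67.6, 12.0], [606.0, -85.3, 12.0], [602.8, -102.9, 12.0], [602.6, -120.5, 12.0], [599.4, -138.2, 12.0]]
```

View pics/crop.png

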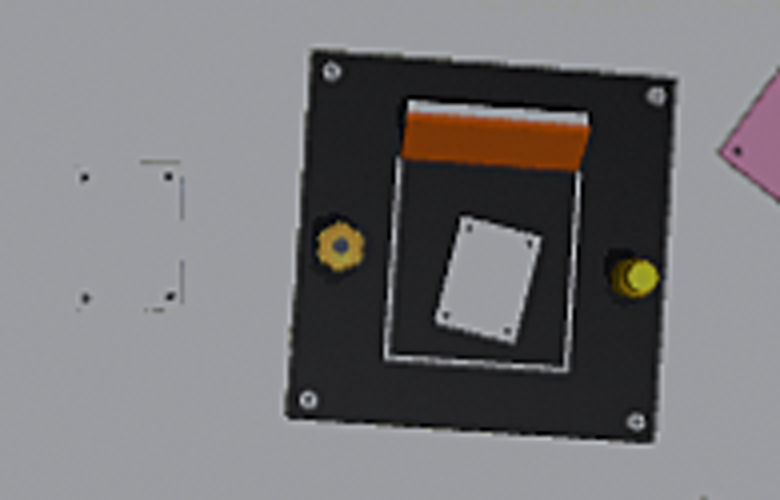

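The crop confirms it: the plain grey tag with four holes is at crop (488,280), inside the white frame. The larger look-alike lies off the fixture at (130,235). Fixture yaw is about -4.3° with its origin near (555,-74). The tag is yawed about -12° relative to it. I'm moving over the near side of the fixture.

Call:
jog_arm:
  steps: "-0.043 -0.0433 0.006 0 0 -0.034 0.72;-0.086 -0.0866 0.012 0 0 -0.068 0.72;-0.129 -0.13 0.018 0 0 -0.103 0.72;-0.172 -0.173 0.024 0 0 -0.137 0.72;-0.215 -0.2165 0.03 0 0 -0.171 0.72"
  squeeze: 20

```text
clock: 1.12
tcp_pos: [332.1, 216.2, 188.4]
tool_rot: [180.0, 0.1, 166.0]
force: [0.9, 0.3, 0.4]
grip_width: 24.1
grip_force: 0.0
```

```bash
cat >> h.py <<'E'
from scipy.spatial.transform import Rotation as R
YAW=-4.3;O=np.array([555.3,-74.1,0]);RF=R.from_euler('z',YAW,degrees=True)
def to(fx,fy,z):
    """tool-axes shift (m) and turn (rad) to fixture fx,fy, world TCP z, yaw 180+YAW"""
    s=bot.read_state();p=np.array(s['tcp_pos']);r=R.from_euler('xyz',s['tool_rot'],degrees=True)
    g=RF.apply([fx,fy,0])+O;g[2]=z
    t=R.from_euler('xyz',[180,0,180+YAW],degrees=True)
    print('t',s['clock'],'fix',RF.inv().apply(p-O).round(1),'rot',np.round(s['tool_rot'],2),'F',np.round(s['force'],2),'w',s['grip_width'])
    print('shift',(r.inv().apply(g-p)/1000).round(4),'turn',(r.inv()*t).as_rotvec().round(4))
E
python3 -c "
from h import *
to(-115,-2,150)"
```

```text
t 1.125 fix [-244.4  272.7  188.4] rot [1.7997e+02 5.0000e-02 1.6601e+02] F [0.86 0.28 0.38] w 24.063615395008323
shift [-0.1738 -0.249   0.0384] turn [ 0.0004  0.001  -0.1692]
```

Call:
jog_arm:
  steps: "-0.035 -0.05 0.008 0 0 -0.034 0.72;-0.07 -0.1 0.016 0 0 -0.068 0.72;-0.105 -0.15 0.024 0 0 -0.102 0.72;-0.14 -0.2 0.032 0 0 -0.136 0.72;-0.174 -0.249 0.038 0 0 -0.169 0.72"

```text
clock: 1.75
tcp_pos: [440.2, -68.1, 150.2]
tool_rot: [-180.0, 0.0, 175.6]
force: [0.0, 0.6, -0.4]
grip_width: 24.1
grip_force: 0.0
```

```bash
python3 -c "
from h import *
to(-115,-2,60)
snap('wrist','w1.png');snap('side')
"
```

```text
t 1.75 fix [-115.2   -2.7  150.2] rot [-1.8000e+02  2.0000e-02  1.7563e+02] F [ 0.03  0.59 -0.4 ] w 24.069355678112974
shift [-0.0002  0.0007  0.0902] turn [-0.      0.0004 -0.0013]
```

View pics/w1.png

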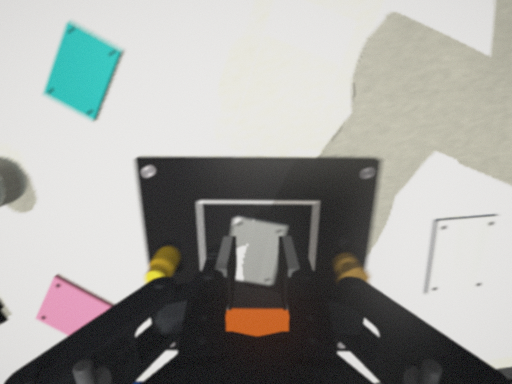

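The wrist view shows the fixture square with the tool. The tag is between the finger lines at about (262,250), the stop at (257,320), and the bystanders are clear on either side. Descending.

Call:
jog_arm:
  steps: "0 0 0.05 0 0 0 0.72;0 0.001 0.09 0 0 0 0.72;0 0.001 0.1 0 0 0 0.72;0 0.001 0.105 0 0 0 0.72;0 0.001 0.109 0 0 0 0.72"

```text
clock: 2.48
tcp_pos: [440.6, -65.1, 42.2]
tool_rot: [-180.0, 0.1, 175.6]
force: [0.8, -0.4, -0.5]
grip_width: 24.0
grip_force: 0.0
```

Call:
jog_arm:
  steps: "0 0 0.001 0 0 0 0.72;0 0 0.002 0 0 0 0.72;0 0 0.003 0 0 0 0.72;0 0 0.004 0 0 0 0.72"

```text
clock: 2.98
tcp_pos: [439.9, -65.0, 37.4]
tool_rot: [-180.0, 0.0, 175.6]
force: [-0.2, 0.1, -0.4]
grip_width: 23.8
grip_force: 0.0
```

Call:
jog_arm:
  steps: "0 -0.001 0.0005 0 0 0 0.72;0 -0.002 0.001 0 0 0 0.72;0 -0.003 0.0015 0 0 0 0.72"

```text
clock: 3.35
tcp_pos: [439.6, -68.1, 35.8]
tool_rot: [-180.0, 0.0, 175.6]
force: [0.4, -0.4, 0.6]
grip_width: 23.9
grip_force: 0.0
```

Call:
jog_arm:
  steps: "0 0 0.0005 0 0 0 0.72;0 0 0.001 0 0 0 0.72;0 0 0.0015 0 0 0 0.72;0 0 0.002 0 0 0 0.72"

```text
clock: 3.85
tcp_pos: [439.6, -67.9, 33.8]
tool_rot: [180.0, -0.0, 175.6]
force: [1.2, -0.0, -0.0]
grip_width: 23.9
grip_force: 0.0
```

Call:
jog_arm:
  steps: "0 0 0.0005 0 0 0 0.72;0 0 0.001 0 0 0 0.72;0 0 0.0015 0 0 0 0.72"

```text
clock: 4.22
tcp_pos: [439.6, -67.9, 32.3]
tool_rot: [180.0, -0.0, 175.6]
force: [-0.5, 0.2, -0.0]
grip_width: 23.7
grip_force: 0.0
```

Call:
jog_arm:
  steps: "0 0 0.0005 0 0 0 0.72;0 0 0.001 0 0 0 0.72;0 0 0.0015 0 0 0 0.72;0 0 0.002 0 0 0 0.72"

```text
clock: 4.72
tcp_pos: [439.6, -68.0, 30.3]
tool_rot: [-180.0, -0.0, 175.6]
force: [0.3, 0.1, -0.3]
grip_width: 23.7
grip_force: 0.0
```

```bash
python3 -c "
from h import *
im=snap('side');to(-60,-2,32)
c=(np.array(bot.camera_info('side')['T']));print(c[:3,3])
K=bot.camera_info('side');
p=np.array([440,-68,12]);q=c[:3,:3].T@(p-c[:3,3]);M=np.array(K['camera_matrix']);u=M@[q[0]/-q[2],-q[1]/-q[2],1];print(u)
x,y=int(u[0]),int(u[1]);cv2.imwrite('pics/s1.png',cv2.resize(im[max(0,y-70):y+50,max(0,x-90):x+70],None,fx=5,fy=5)[:600,:800,::-1])"
```

```text
t 4.775 fix [-115.8   -2.5   30.2] rot [-180.    -0.   175.6] F [-0.86 -0.24 -1.61] w 24.087858250986812
shift [-0.0558  0.0006 -0.0018] turn [-0.     -0.0001 -0.0017]
[ 87.4851717  969.83283956 666.17103628]
[302.19521779 190.46826929   1.        ]
```

View pics/s1.png

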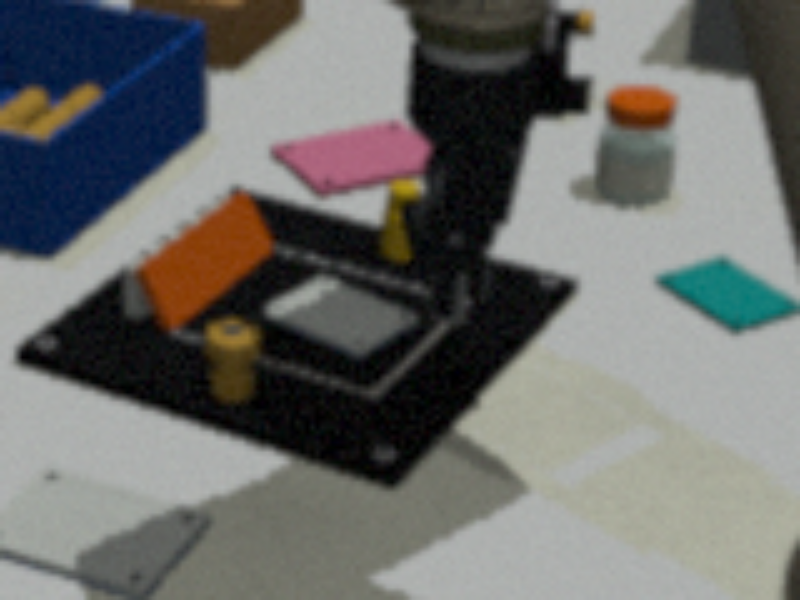

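The side view shows the fingertips just above the near edge of the bed, around (455,310), with nothing disturbed. I'm feeling for the bed.

Call:
jog_arm:
  steps: "0 0 0.0005 0 0 0 0.72;0 0 0.001 0 0 0 0.72;0 0 0.0015 0 0 0 0.72;0 0 0.002 0 0 0 0.72"

```text
clock: 5.28
tcp_pos: [439.6, -67.9, 28.3]
tool_rot: [180.0, 0.0, 175.6]
force: [0.2, 0.0, -0.1]
grip_width: 23.9
grip_force: 0.0
```

```bash
python3 -c "
from h import *
print(bot.nose_length)"
```

```text
25.0
```

Call:
jog_arm:
  steps: "0 0 0.0005 0 0 0 0.72;0 0 0.001 0 0 0 0.72;0 0 0.0015 0 0 0 0.72"

```text
clock: 5.65
tcp_pos: [439.6, -67.9, 26.8]
tool_rot: [-180.0, -0.0, 175.6]
force: [0.5, 0.8, -0.2]
grip_width: 23.8
grip_force: 0.0
```

```bash
python3 -c "
from h import *
im=snap('side')
K=bot.camera_info('side');T=np.array(K['T'])
def proj(p):
  q=(np.array(p,float)-T[:3,3])@T[:3,:3];q=q*[1,-1,-1]
  return cv2.projectPoints(q.reshape(-1,1,3),np.zeros(3),np.zeros(3),np.array(K['camera_matrix']),np.array(K['D'],float))[0].reshape(-1,2)
def W(fx,fy,z): return RF.apply([fx,fy,0])+O+[0,0,z]
c=im[120:220,240:370];c=cv2.resize(np.clip(c.astype(float)*3,0,255).astype(np.uint8),None,fx=6,fy=6,interpolation=cv2.INTER_CUBIC)
for f,col in (((-115,-12,12),(255,0,0)),((-115,12,12),(0,255,0)),((-115,-12,26.8),(255,0,255)),((-115,12,26.8),(0,255,255)),((-145,135,12),(255,255,0)),((-97,67,12),(255,255,0)),((50,65,12),(255,255,0))):
  u=(proj([W(*f)])[0]-[240,120])*6+3;cv2.circle(c,tuple(int(v) for v in u),3,col,-1)
cv2.imwrite('pics/s2.png',c[:,:,::-1])"
```

```text
(no output)
```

View pics/s2.png

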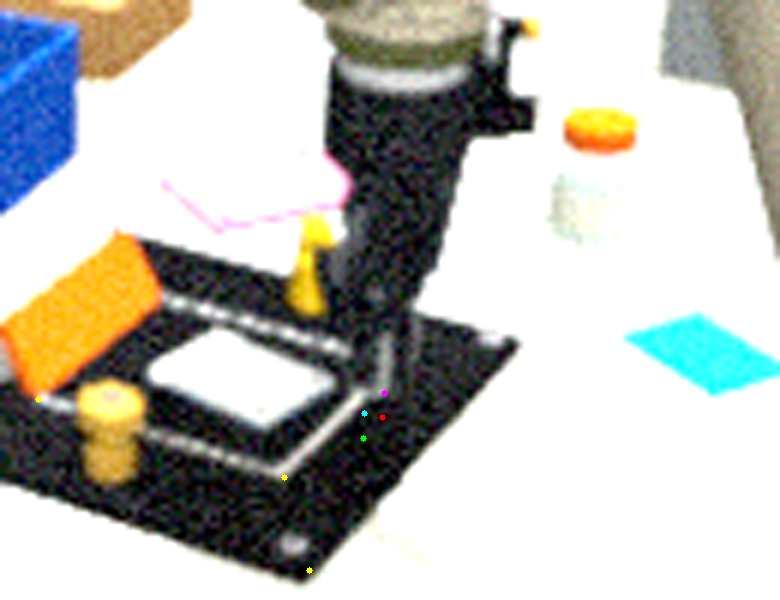

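Call:
jog_arm:
  steps: "0 0 0.0005 0 0 0 0.72;0 0 0.001 0 0 0 0.72;0 0 0.0015 0 0 0 0.72;0 0 0.002 0 0 0 0.72"

```text
clock: 6.2
tcp_pos: [439.6, -68.0, 24.8]
tool_rot: [-180.0, -0.0, 175.6]
force: [-0.5, 0.9, 1.0]
grip_width: 24.1
grip_force: 0.0
```

Call:
jog_arm:
  steps: "0 0 0.0005 0 0 0 0.72;0 0 0.001 0 0 0 0.72"

```text
clock: 6.45
tcp_pos: [439.6, -68.0, 23.8]
tool_rot: [-180.0, 0.0, 175.6]
force: [0.2, -0.2, -0.3]
grip_width: 24.0
grip_force: 0.0
```

```bash
python3 -c "
from h import *
s=bot.read_state();K=bot.camera_info('wrist');T=np.array(K['T']);print(s['tcp_pos'],s['grip_width'])
im=snap('wrist')
r=R.from_euler('xyz',s['tool_rot'],degrees=True)
def proj(p):
  q=(np.array(p,float)-T[:3,3])@T[:3,:3];q=q*[1,-1,-1]
  return cv2.projectPoints(q.reshape(-1,1,3),np.zeros(3),np.zeros(3),np.array(K['camera_matrix']),np.array(K['D'],float))[0].reshape(-1,2)
print('cam in tool',r.inv().apply(T[:3,3]-s['tcp_pos']).round(1))
c=cv2.resize(np.clip(im[180:380,130:390].astype(float)*2.5,0,255).astype(np.uint8),None,fx=3,fy=3,interpolation=cv2.INTER_CUBIC)
for n,col in ((0,(255,0,0)),(12,(0,255,0)),(25,(255,0,255))):
  for x in(-11,11):
   for y in (-12,12,-26,26):
    u=proj([r.apply([x,y,n])+s['tcp_pos']])[0];
    cv2.circle(c,tuple(int(v) for v in (u-[130,180])*3+1),3,col,-1)
for fx,fy in((-97,67),(-97,-67),(-145,135),(-145,-135),(50,65),(50,-65)):
    u=proj([RF.apply([fx,fy,0])+O+[0,0,12]])[0];cv2.circle(c,tuple(int(v) for v in (u-[130,180])*3+1),3,(255,255,0),-1)
cv2.imwrite('pics/w2.png',c[:,:,::-1])"
```

```text
[439.63951581 -67.96848762  23.80386166] 24.014983258687664
cam in tool [  76.9    0.9 -155.7]
```

View pics/w2.png

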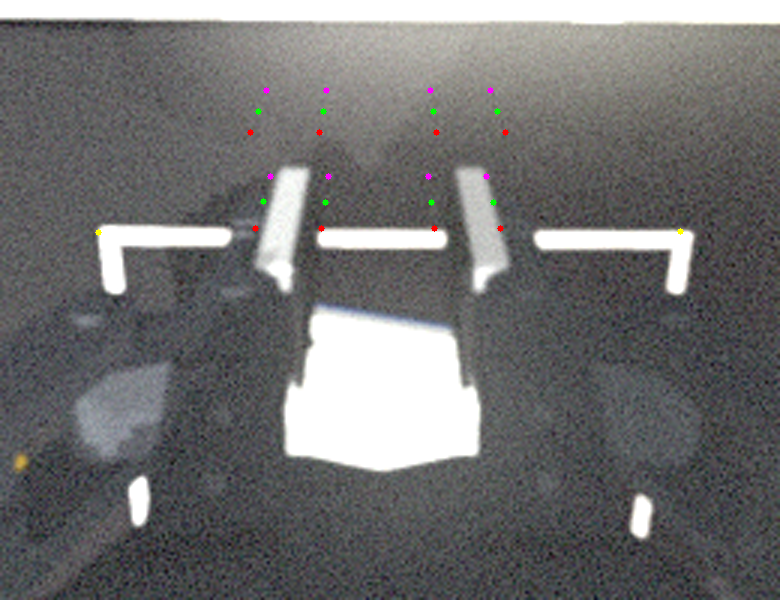

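The wrist view matches the frame projection at (98,232) and (680,232). The black tips can't be seen against the black bed, so the tip length is unclear. I'll raise a little, shut the fingers, and feel for the bed with the known shut length.

Call:
jog_arm:
  steps: "0 0 -0.016 0 0 0 0.72;0 0 -0.016 0 0 0 1;0 0 -0.016 0 0 0 1;0 0 -0.016 0 0 0 1;0 0 -0.014 0 0 0 1"

```text
clock: 7.12
tcp_pos: [439.6, -67.9, 37.5]
tool_rot: [180.0, -0.0, 175.6]
force: [0.4, 0.5, -0.2]
grip_width: -0.1
grip_force: 0.0
```

Call:
jog_arm:
  steps: "0 0 0.001 0 0 0 1;0 0 0.002 0 0 0 1;0 0 0.0025 0 0 0 1;0 0 0.003 0 0 0 1"

```text
clock: 7.62
tcp_pos: [439.6, -68.0, 34.8]
tool_rot: [-180.0, 0.0, 175.6]
force: [0.8, -0.4, -0.5]
grip_width: 0.3
grip_force: 0.0
```

Call:
jog_arm:
  steps: "0 0 0.0005 0 0 0 1;0 0 0.001 0 0 0 1;0 0 0.0015 0 0 0 1;0 0 0.002 0 0 0 1"

```text
clock: 8.12
tcp_pos: [439.6, -68.0, 32.8]
tool_rot: [-180.0, 0.0, 175.6]
force: [-0.1, 0.4, -0.7]
grip_width: 0.1
grip_force: 0.0
```

Call:
jog_arm:
  steps: "0 0 0.0005 0 0 0 1;0 0 0.001 0 0 0 1;0 0 0.0015 0 0 0 1;0 0 0.002 0 0 0 1"

```text
clock: 8.62
tcp_pos: [439.6, -68.0, 30.8]
tool_rot: [180.0, -0.0, 175.6]
force: [-0.3, 0.2, -0.6]
grip_width: 0.1
grip_force: 0.0
```

Call:
jog_arm:
  steps: "0 0 0.0007 0 0 0 1;0 0 0.0014 0 0 0 1;0 0 0.002 0 0 0 1;0 0 0.0025 0 0 0 1;0 0 0.003 0 0 0 1"

```text
clock: 9.25
tcp_pos: [439.6, -67.9, 27.8]
tool_rot: [180.0, -0.0, 175.6]
force: [0.3, 1.1, -1.0]
grip_width: -0.2
grip_force: 0.0
```

```bash
python3 -c "
from h import *
s=bot.read_state();K=bot.camera_info('side');T=np.array(K['T'])
im=snap('side').astype(float)
for _ in range(5): im+=snap('side')
im/=6
c=im[150:210,270:350]
c=cv2.resize(np.clip((c-8)*6,0,255).astype(np.uint8),None,fx=10,fy=10,interpolation=cv2.INTER_CUBIC)
def proj(p):
  q=(np.array(p,float)-T[:3,3])@T[:3,:3];q=q*[1,-1,-1]
  return cv2.projectPoints(q.reshape(-1,1,3),np.zeros(3),np.zeros(3),np.array(K['camera_matrix']),np.array(K['D'],float))[0].reshape(-1,2)
r=R.from_euler('xyz',s['tool_rot'],degrees=True)
for n,col in ((0,(255,0,0)),(12,(0,255,0)),(25,(255,0,255))):
  for x in(-11,11):
   for y in(-14,14):
    u=(proj([r.apply([x,y,n])+s['tcp_pos']])[0]-[270,150])*10+5;cv2.circle(c,tuple(int(v) for v in u),4,col,-1)
cv2.imwrite('pics/s3.png',c[:,:,::-1]);print(s['tcp_pos'],s['force'],c.mean())"
```

```text
[439.59955674 -67.93911318  27.78064045] [ 0.26963817  1.14477626 -0.96619097] 177.46049861111112
```

View pics/s3.png

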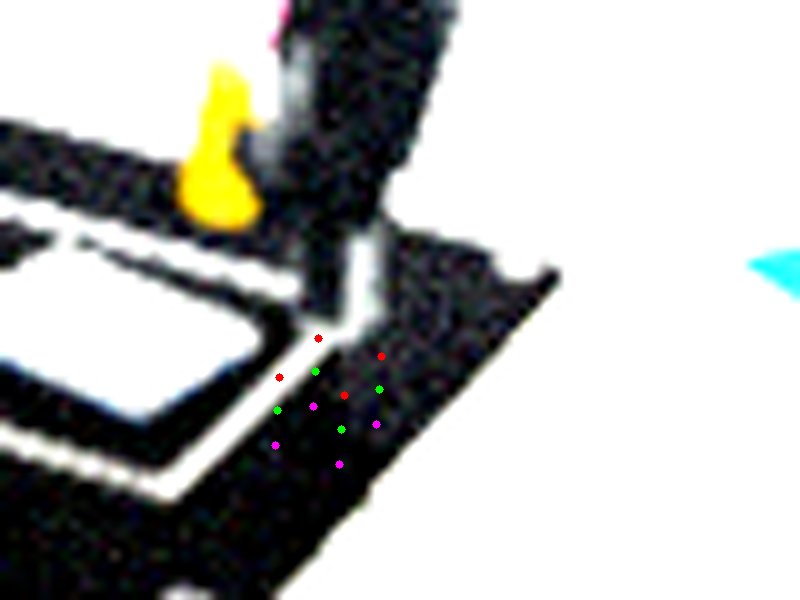

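The contrast view shows the shut fingertips ending near (340,325), clearly above the projected TCP points at (331,366). So the real tips are well above where the stated 25 mm puts them, and the wrist view agrees. I'll rely on touch and go further down in small steps.

Call:
jog_arm:
  steps: "0 0 0.002 0 0 0 1;0 0 0.004 0 0 0 1;0 0 0.006 0 0 0 1;0 0 0.008 0 0 0 1;0 0 0.01 0 0 0 1"

```text
clock: 10.18
tcp_pos: [439.6, -67.9, 17.7]
tool_rot: [180.0, -0.0, 175.6]
force: [-0.3, -0.6, 0.2]
grip_width: -0.0
grip_force: 0.0
```

Call:
jog_arm:
  steps: "0 0 0.001 0 0 0 1;0 0 0.002 0 0 0 1;0 0 0.003 0 0 0 1;0 0 0.004 0 0 0 1;0 0 0.005 0 0 0 1"

```text
clock: 10.8
tcp_pos: [439.6, -68.0, 12.8]
tool_rot: [-180.0, 0.0, 175.6]
force: [0.2, -0.6, 0.0]
grip_width: 0.0
grip_force: 0.0
```

Call:
jog_arm:
  steps: "0 0 0.0008 0 0 0 1;0 0 0.0016 0 0 0 1;0 0 0.0024 0 0 0 1;0 0 0.0032 0 0 0 1;0 0 0.004 0 0 0 1"

```text
clock: 11.42
tcp_pos: [439.6, -68.0, 8.8]
tool_rot: [-180.0, 0.0, 175.6]
force: [-0.2, 0.0, 0.0]
grip_width: 0.2
grip_force: 0.0
```

Call:
jog_arm:
  steps: "0 0 0.0006 0 0 0 1;0 0 0.0012 0 0 0 1;0 0 0.0018 0 0 0 1;0 0 0.0024 0 0 0 1;0 0 0.003 0 0 0 1"

```text
clock: 12.05
tcp_pos: [439.6, -67.9, 5.8]
tool_rot: [-180.0, -0.0, 175.6]
force: [0.1, -0.6, -0.3]
grip_width: -0.2
grip_force: 0.0
```

Call:
jog_arm:
  steps: "0 0 0.0005 0 0 0 1;0 0 0.001 0 0 0 1;0 0 0.0015 0 0 0 1;0 0 0.002 0 0 0 1"

```text
clock: 12.55
tcp_pos: [439.6, -68.0, 3.8]
tool_rot: [180.0, -0.0, 175.6]
force: [0.6, 0.2, -0.1]
grip_width: 0.1
grip_force: 0.0
```

Call:
jog_arm:
  steps: "0 0 0.0005 0 0 0 1;0 0 0.001 0 0 0 1;0 0 0.0015 0 0 0 1;0 0 0.002 0 0 0 1"

```text
clock: 13.05
tcp_pos: [439.6, -67.9, 1.8]
tool_rot: [180.0, -0.0, 175.6]
force: [0.9, -0.3, 0.3]
grip_width: 0.1
grip_force: 0.0
```

Call:
jog_arm:
  steps: "0 0 0.0005 0 0 0 1;0 0 0.001 0 0 0 1;0 0 0.0015 0 0 0 1;0 0 0.002 0 0 0 1"

```text
clock: 13.55
tcp_pos: [439.6, -68.0, -0.2]
tool_rot: [180.0, -0.0, 175.6]
force: [-0.5, 0.5, -0.0]
grip_width: -0.1
grip_force: 0.0
```

Call:
jog_arm:
  steps: "0 0 0.0005 0 0 0 1;0 0 0.001 0 0 0 1;0 0 0.0015 0 0 0 1"

```text
clock: 13.92
tcp_pos: [439.7, -68.0, -1.0]
tool_rot: [-180.0, 0.0, 175.6]
force: [-3.3, 1.1, 17.4]
grip_width: 0.3
grip_force: 8.9
```

Call:
jog_arm:
  steps: "0 0 0.0005 0 0 0 1;0 0 0.001 0 0 0 1;0 0 0.0015 0 0 0 1"

```text
clock: 14.3
tcp_pos: [439.7, -68.0, -1.1]
tool_rot: [-180.0, 0.1, 175.6]
force: [-8.9, 3.1, 41.7]
grip_width: -0.3
grip_force: 20.6
```

The bed was felt at TCP z ≈ -0.9 with the fingers shut, so the tips are about 13 mm behind the TCP. I'll raise to roughly 1.7 mm tip clearance and start the push.

Call:
jog_arm:
  steps: "0 0 -0.004 0 0 0 1;-0.008 0 -0.004 0 0 0 1;-0.016 0 -0.004 0 0 0 1;-0.024 0 -0.004 0 0 0 1;-0.03 0 -0.004 0 0 0 1"

```text
clock: 14.92
tcp_pos: [470.1, -70.3, 0.6]
tool_rot: [180.0, -0.0, 175.6]
force: [-0.5, 0.0, -0.4]
grip_width: 0.1
grip_force: 0.3
```

Call:
jog_arm:
  steps: "-0.005 0 0 0 0 0 1;-0.01 0 0 0 0 0 1;-0.015 0 0 0 0 0 1;-0.02 0 0 0 0 0 1;-0.024 0 0 0 0 0 1"

```text
clock: 15.55
tcp_pos: [493.8, -72.2, 0.8]
tool_rot: [-180.0, 0.0, 175.6]
force: [-1.4, 0.1, 0.2]
grip_width: -0.0
grip_force: 0.2
```

```bash
cat >> h.py <<'E'
def tagpose():
    """aluminium top-camera blob near fixture, in fixture coords"""
    t=snap('top').astype(int);best=None
    for r in bot.trace('top','tag'):
        w=RF.inv().apply(onz('top',[r['uv']],17)[0]-O)
        if abs(w[0])<125 and abs(w[1])<100:
            c=max(cv2.findContours(r['pixels'].astype(np.uint8),0,1)[0],key=cv2.contourArea).reshape(-1,2)
            q=RF.inv().apply(onz('top',c,17)-O)[:,:2].astype(np.float32)
            m=t[r['pixels']].mean(0).round()
            print('tag',round(r['p'],2),w.round(1)[:2],cv2.minAreaRect(q),'rgb',m,'ext',q.min(0).round(),q.max(0).round())
E
python3 -c "
from h import *
tagpose();to(-20,-2,0.8)"
```

```text
tag 0.59 [21.3 -7.1] ((18.78021240234375, -4.866250991821289), (61.01176071166992, 27.693147659301758), 87.1657943725586) rgb [120. 123. 123.] ext [  4. -35.] [34. 26.]
t 15.65 fix [-61.4  -2.7   0.9] rot [-1.7999e+02  3.0000e-02  1.7560e+02] F [ 0.53  0.03 -0.12] w 0.002441076643135484
shift [-0.0414  0.0008  0.0001] turn [-0.0001  0.0005 -0.0017]
```

The tag is sliding and has squared up to about -3°. I'll keep going.

Call:
jog_arm:
  steps: "-0.006 0 0 0 0 0 1;-0.012 0 0 0 0 0 1;-0.018 0 0 0 0 0 1;-0.024 0 0 0 0 0 1;-0.03 0 0 0 0 0 1"

```text
clock: 16.27
tcp_pos: [523.5, -74.3, 0.7]
tool_rot: [180.0, -0.0, 175.6]
force: [-1.7, 0.0, -0.0]
grip_width: 0.0
grip_force: 0.7
```

```bash
python3 -c "
from h import *
tagpose();to(-20,-2,0.8)"
```

```text
tag 0.53 [58.3  4.8] ((53.20686340332031, 2.2077484130859375), (20.45235824584961, 58.60535430908203), 3.5687735080718994) rgb [106. 107. 107.] ext [ 41. -27.] [62. 32.]
t 16.375 fix [-31.1  -2.7   0.8] rot [-1.7999e+02  5.0000e-02  1.7560e+02] F [0.17 0.23 0.22] w -0.06830433382901285
shift [-0.0111  0.0008  0.    ] turn [-0.0001  0.0009 -0.0017]
```

Call:
jog_arm:
  steps: "-0.006 0 0 0 0 0 1;-0.012 0 0 0 0 0 1;-0.018 0 0 0 0 0 1;-0.024 0 0 0 0 0 1;-0.03 0 0 0 0 0 1"

```text
clock: 17.0
tcp_pos: [553.8, -76.8, 0.9]
tool_rot: [-180.0, 0.0, 175.6]
force: [-0.3, 0.3, 0.7]
grip_width: 0.1
grip_force: 0.3
```

Call:
jog_arm:
  steps: "-0.004 0 0 0 0 0 1;-0.008 0 0 0 0 0 1;-0.012 0 0 0 0 0 1;-0.016 0 0 0 0 0 1;-0.02 0 0 0 0 0 1"

```text
clock: 17.62
tcp_pos: [573.5, -78.2, 0.8]
tool_rot: [180.0, -0.0, 175.6]
force: [-1.0, -0.2, -0.3]
grip_width: 0.1
grip_force: 0.3
```

```bash
python3 -c "
from h import *
tagpose();to(30,-2,0.8)
im=snap('side');cv2.imwrite('pics/s4.png',cv2.resize(im[120:220,220:353],(800,600),interpolation=cv2.INTER_CUBIC)[:,:,::-1])
"
```

```text
t 17.725 fix [18.7 -2.8  0.8] rot [-1.800e+02  3.000e-02  1.756e+02] F [-0.63  0.53  0.2 ] w -0.15131546619601077
shift [-0.0113  0.0008  0.    ] turn [-0.0001  0.0006 -0.0017]
```

View pics/s4.png

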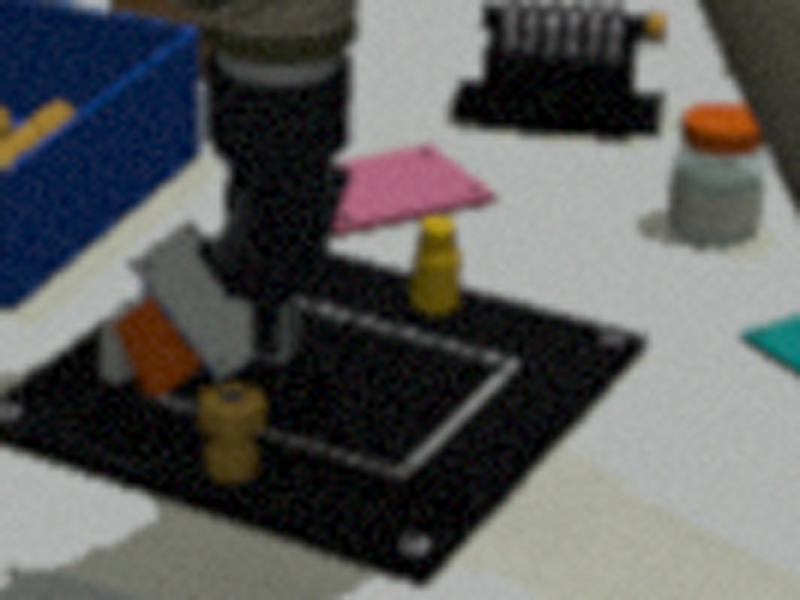

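The tag is leaning on the stop, with its upper end at (180,250) and its lower edge at (235,370), not quite home. I'll push the last part slowly.

Call:
jog_arm:
  steps: "-0.002 0 0 0 0 0 1;-0.004 0 0 0 0 0 1;-0.006 0 0 0 0 0 1;-0.008 0 0 0 0 0 1;-0.01 0 0 0 0 0 1"

```text
clock: 18.4
tcp_pos: [583.3, -79.0, 0.8]
tool_rot: [-180.0, 0.0, 175.6]
force: [-1.0, -0.2, 0.3]
grip_width: -0.4
grip_force: 0.3
```

Call:
jog_arm:
  steps: "-0.001 0 0 0 0 0 1;-0.002 0 0 0 0 0 1;-0.003 0 0 0 0 0 1"

```text
clock: 18.77
tcp_pos: [586.2, -79.3, 0.8]
tool_rot: [180.0, 0.0, 175.6]
force: [-1.7, -0.1, 0.7]
grip_width: -0.3
grip_force: 0.3
```

Call:
jog_arm:
  steps: "-0.001 0 0 0 0 0 1;-0.002 0 0 0 0 0 1"

```text
clock: 19.02
tcp_pos: [588.2, -79.4, 0.8]
tool_rot: [180.0, -0.0, 175.6]
force: [-0.3, 0.4, 0.8]
grip_width: -0.0
grip_force: 0.3
```

Call:
jog_arm:
  steps: "-0.0007 0 0 0 0 0 1;-0.0015 0 0 0 0 0 1"

```text
clock: 19.27
tcp_pos: [589.8, -79.5, 0.8]
tool_rot: [-180.0, 0.0, 175.6]
force: [-0.6, -0.8, -0.6]
grip_width: -0.1
grip_force: 0.3
```

Call:
jog_arm:
  steps: "-0.0007 0 0 0 0 0 1;-0.0015 0 0 0 0 0 1"

```text
clock: 19.52
tcp_pos: [591.1, -79.6, 0.8]
tool_rot: [180.0, -0.0, 175.6]
force: [-2.5, 0.4, 0.5]
grip_width: -0.3
grip_force: 1.3
```

Call:
jog_arm:
  steps: "-0.0007 0 0 0 0 0 1;-0.0015 0 0 0 0 0 1"

```text
clock: 19.77
tcp_pos: [591.3, -79.6, 0.7]
tool_rot: [180.0, -0.2, 175.6]
force: [-9.3, -0.5, 4.7]
grip_width: -0.1
grip_force: 5.2
```

Force rose at TCP fixture x ≈ 36.6, so the tag is home. I'll back off gently.

Call:
jog_arm:
  steps: "0.002 0 0 0 0 0 1;0.004 0 0 0 0 0 1;0.01 0 0 0 0 0 1;0.02 0 0 0 0 0 1;0.035 0 0 0 0 0 1"

```text
clock: 20.4
tcp_pos: [557.1, -77.0, 0.8]
tool_rot: [-180.0, 0.0, 175.6]
force: [-0.5, 0.6, 0.2]
grip_width: 0.4
grip_force: 0.0
```

Call:
jog_arm:
  steps: "0.02 0 0 0 0 0 1;0.03 0 -0.03 0 0 0 1;0.03 0 -0.07 0 0 0 1;0.03 0 -0.11 0 0 0 1;0.03 0 -0.13 0 0 0 1"

```text
clock: 21.02
tcp_pos: [527.9, -74.8, 133.0]
tool_rot: [-180.0, 0.2, 175.6]
force: [0.1, -0.2, -0.6]
grip_width: -0.1
grip_force: 0.0
```

```bash
python3 -c "
from h import *
to(125,-3,130)
for c in('top','side'):
  im=snap(c)
  for r in bot.trace(c,'tag'):
    m=r['pixels'].astype(np.uint8);print(c,round(r['p'],2),np.round(r['uv']),m.sum(),cv2.boundingRect(cv2.findNonZero(m)))
  if c=='top':
    for r in bot.trace(c,'tag'):
      w=RF.inv().apply(onz('top',np.argwhere(r['pixels'])[:,::-1],60)-O)
      if abs(w.mean(0)[0])<125 and abs(w.mean(0)[1])<100: print(w.min(0),w.max(0))
  else: cv2.imwrite('pics/s5.png',cv2.resize(im[120:220,220:353],(800,600),interpolation=cv2.INTER_CUBIC)[:,:,::-1])
"
```

```text
t 21.025 fix [-27.3  -2.7 133. ] rot [-1.7995e+02  1.7000e-01  1.7560e+02] F [ 0.07 -0.21 -0.58] w -0.12594337754204452
shift [-0.1523  0.      0.0034] turn [-0.0008  0.0029 -0.0017]
top 0.85 [382. 173.] 997 (362, 153, 42, 43)
top 0.75 [356. 274.] 497 (344, 262, 27, 30)
top 0.66 [270. 112.] 509 (257, 103, 28, 22)
top 0.61 [296. 163.] 228 (291, 159, 24, 18)
top 0.58 [211. 196.] 1001 (198, 176, 28, 37)
[ 43.12562928 -27.45728262  60.        ] [93.19787937 36.18935241 60.        ]
side 0.94 [231. 226.] 767 (207, 213, 48, 27)
side 0.82 [357. 178.] 257 (345, 171, 27, 16)
side 0.79 [284. 150.] 310 (267, 145, 33, 14)
side 0.76 [196. 177.] 230 (185, 172, 23, 15)
side 0.74 [251. 167.] 303 (242, 155, 19, 27)
```

View pics/s5.png

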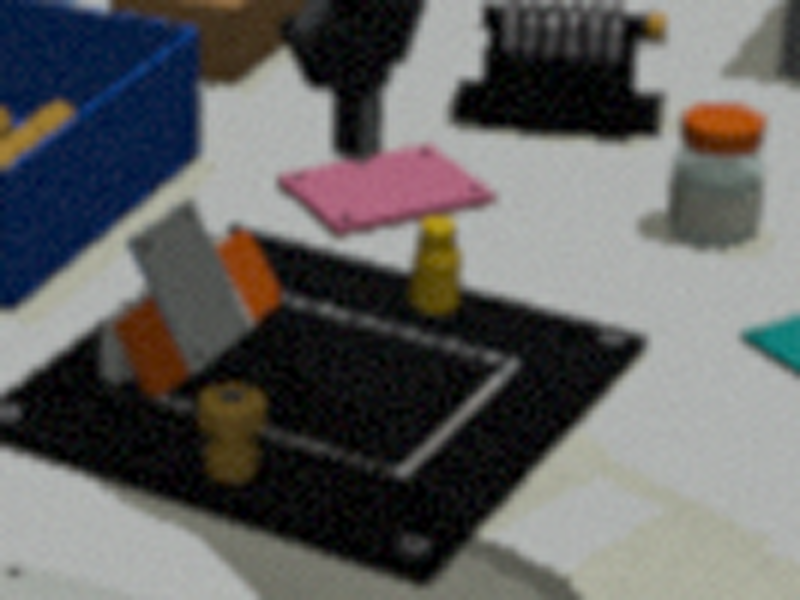

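The side view shows the tag standing unaided on the stop at a steep lean, top at (165,220) and lower edge on the toe near (220,350), with the bystanders untouched. Next I go over and behind it.

Call:
jog_arm:
  steps: "-0.04 0.002 0 0 0 0 1;-0.08 0.004 0 0 0 0 1;-0.12 0.005 0 0 0 0 1;-0.152 0.005 0 0 0 0 1;-0.152 0.005 0 0 0 0 1"

```text
clock: 21.9
tcp_pos: [680.4, -81.4, 128.0]
tool_rot: [180.0, -0.2, 175.6]
force: [-0.0, 0.0, -0.1]
grip_width: -0.4
grip_force: 0.0
```

Call:
jog_arm:
  steps: "0 0 0.025 0 0 0 1;0 0 0.05 0 0 0 1;0 0 0.07 0 0 0 1;0 0 0.081 0 0 0 1;0 0 0.081 0 0 0 1"

```text
clock: 22.52
tcp_pos: [679.0, -81.3, 49.0]
tool_rot: [180.0, -0.1, 175.6]
force: [0.1, -0.5, -0.1]
grip_width: -0.0
grip_force: 0.0
```

Call:
jog_arm:
  steps: "0.005 0 0 0 0 0 1;0.01 0 0 0 0 0 1;0.015 0 0 0 0 0 1;0.02 0 0 0 0 0 1;0.024 0 0 0 0 0 1"

```text
clock: 23.15
tcp_pos: [655.5, -79.5, 50.0]
tool_rot: [-180.0, 0.0, 175.6]
force: [0.2, -0.0, 0.4]
grip_width: 0.1
grip_force: 0.2
```

Call:
jog_arm:
  steps: "0.004 0 0 0 0 0 1;0.008 0 0 0 0 0 1;0.012 0 0 0 0 0 1;0.016 0 0 0 0 0 1;0.02 0 0 0 0 0 1"

```text
clock: 23.78
tcp_pos: [635.7, -78.0, 49.8]
tool_rot: [-180.0, -0.0, 175.6]
force: [0.8, -0.0, 0.1]
grip_width: -0.1
grip_force: 0.0
```

```bash
python3 -c "
from h import *
to(60,2,50)
im=snap('side')
for r in bot.trace('side','tag'):
    m=r['pixels'].astype(np.uint8);b=cv2.boundingRect(cv2.findNonZero(m));
    if 225<r['uv'][0]<300: print(round(r['p'],2),np.round(r['uv']),m.sum(),b,cv2.minAreaRect(cv2.findNonZero(m)))
"
```

```text
t 23.775 fix [80.4  2.1 49.8] rot [-180.    -0.   175.6] F [ 0.77 -0.01  0.05] w -0.12410365933893241
shift [ 0.0204 -0.0002 -0.0002] turn [-0.     -0.0001 -0.0017]
0.71 [284. 148.] 357 (267, 144, 35, 15) ((283.9808044433594, 150.90383911132812), (12.747549057006836, 33.339744567871094), 78.69007110595703)
0.66 [255. 166.] 306 (247, 153, 15, 29) ((254.3470458984375, 166.811767578125), (27.116310119628906, 12.907363891601562), 77.47119140625)
0.64 [229. 226.] 681 (209, 215, 44, 24) ((230.25001525878906, 226.25), (39.84469223022461, 21.187259674072266), 18.43494987487793)
```

The tag is getting steeper with its foot still in place. I'll carry on past upright.

Call:
jog_arm:
  steps: "0.004 0 0 0 0 0 1;0.008 0 0 0 0 0 1;0.012 0 0 0 0 0 1;0.016 0 0 0 0 0 1;0.02 0 0 0 0 0 1"

```text
clock: 24.5
tcp_pos: [615.7, -76.5, 49.9]
tool_rot: [-180.0, 0.0, 175.6]
force: [-1.3, 0.0, 0.5]
grip_width: -0.2
grip_force: 0.0
```

Call:
jog_arm:
  steps: "0.003 0 0 0 0 0 1;0.006 0 0 0 0 0 1;0.009 0 0 0 0 0 1;0.012 0 0 0 0 0 1;0.012 0 0 0 0 0 1"

```text
clock: 25.12
tcp_pos: [603.9, -75.6, 49.9]
tool_rot: [180.0, -0.0, 175.6]
force: [1.0, -0.1, 0.1]
grip_width: 0.1
grip_force: 0.0
```

```bash
python3 -c "
from h import *
to(60,2,50)
im=snap('side').astype(int)
for r in bot.trace('side','tag'):
    m=r['pixels'].astype(np.uint8);b=cv2.boundingRect(cv2.findNonZero(m));
    if 225<r['uv'][0]<320: print(round(r['p'],2),np.round(r['uv']),m.sum(),b,im[r['pixels']].mean(0).round())
tagpose()
"
```

```text
t 25.125 fix [48.5  2.2 49.9] rot [ 1.800e+02 -1.000e-02  1.756e+02] F [ 0.99 -0.13  0.09] w 0.11767445151267919
shift [-0.0115 -0.0001 -0.0001] turn [ 0.     -0.0001 -0.0018]
0.68 [286. 149.] 344 (267, 144, 35, 15) [161.  99. 119.]
0.66 [268. 184.] 240 (255, 175, 28, 14) [ 21.  50. 100.]
0.59 [228. 227.] 787 (207, 213, 47, 27) [103. 106. 103.]
0.21 [235. 274.] 460 (214, 266, 60, 26) [120.  32.  29.]
tag 0.49 [32.7  7.8] ((29.979110717773438, -2.5182971954345703), (42.904075622558594, 15.468609809875488), 82.2264404296875) rgb [ 21.  52. 108.] ext [ 21. -23.] [40. 19.]
```

It has fallen blue face up. I'm retreating upward and checking its position.

Call:
jog_arm:
  steps: "0 0 -0.04 0 0 0 1;0 0 -0.08 0 0 0 1;0 0 -0.12 0 0 0 1;0.03 0.05 -0.14 0 0 0 1;0.05 0.11 -0.14 0 0 0 1"

```text
clock: 25.95
tcp_pos: [562.7, 37.7, 191.6]
tool_rot: [-180.0, 0.2, 175.5]
force: [0.2, 1.4, -0.9]
grip_width: 0.3
grip_force: 0.0
```

Call:
jog_arm:
  steps: "0 0.06 0 0 0 0 1;0 0.12 0 0 0 0 1;0 0.15 0 0 0 0 1;0 0.15 0 0 0 0 1"

```text
clock: 26.45
tcp_pos: [574.0, 188.7, 189.6]
tool_rot: [180.0, -0.0, 175.8]
force: [0.8, 0.0, 0.4]
grip_width: -0.3
grip_force: 0.0
```

```bash
python3 -c "
from h import *
to(0,200,190)
tagpose();tagpose()
for n in('fitting','sleeve'):
  for r in bot.trace('top',n): print(n,round(r['p'],2),r['uv'])
"
```

```text
t 26.45 fix [ -1.  263.4 189.6] rot [ 1.7999e+02 -1.0000e-02  1.7578e+02] F [0.77 0.01 0.41] w -0.34444290782448295
shift [-0.0009 -0.0634 -0.0004] turn [ 0.0001 -0.0001  0.0014]
tag 0.94 [12.2 13.4] ((3.4528274536132812, 3.8649063110351562), (78.7846450805664, 61.319454193115234), 3.0609652996063232) rgb [ 35.  81. 161.] ext [-37. -26.] [43. 35.]
tag 0.76 [11.6  8.2] ((3.4964561462402344, 4.404979705810547), (60.2685546875, 79.86643981933594), 89.50519561767578) rgb [ 35.  81. 161.] ext [-36. -26.] [43. 35.]
fitting 0.62 [264.3, 194.1]
sleeve 0.52 [338.4, 204.3]
sleeve 0.18 [302.7, 170.4]
```

The tag's centre is at fixture (3.5, 4) mm, its full 80 x 60 mm blue face shows, it is clear of the stop, and the bystanders are unmoved. Handing in.

```bash
python3 -c "
from h import *
print(bot.job_done())"
```

```text
the job is handed in; nothing more can be done
None
```

The tag was pushed up against the back stop, tipped back over, and left lying blue face up on the bed inside the white frame, centred at about fixture x +3.5, y +4 mm; the job was handed in at about 27 s, and no verdict came back.

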